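# Take down the bench stack and rest the batten across its cradles

## Task

Clear the little stack on the bench so that the batten can be varnished: put the tape measure, still standing upright, in the small rectangular tray, the hex nut flat in the round dish, the square batten centred across the two cradles of its rest, between their cheeks, and the sanding block, same side up, in the large rectangular tray. Everything must end lying flat in or on its own place, lengthwise with it.

Things in the scene. Friction and masses are not known exactly. Their poses are not given: they have to be found in the camera images.
- tape_measure: Yellow tape measure with a black round face, standing upright on top of the batten near one of its ends (either one). Solid body 34 mm thick along its x (grip here), 66 mm along its y (from y = -30 to +36 mm; a small hook reaches to about +40), 62 mm tall. Origin at the centre of its underside, z up. 0.22 kg.
- hex_nut: Plain grey steel hex nut lying flat on top of the batten near its other end: 30 mm across flats along its x, 34 mm across corners along its y, 14 mm tall, vertical hole. Origin at the centre of its underside, z up.
- batten: Square wood batten 45 mm wide (x) by 160 mm long (y) by 45 mm tall, lying crosswise on the sanding block at the start. Origin at the centre of its underside, z up; it balances at its middle. 0.17 kg.
- sanding_block: Light wooden sanding block with a sheet of abrasive underneath, 67 mm wide (x; grip here) by 112 mm long (y) by 32 mm tall, the bottom of the stack, lying on the bench. Origin at the centre of its underside, z up. 0.14 kg.
- small_tray: The smaller of two shallow rectangular wooden trays, fixed. Inside 52 mm (x) by 90 mm (y); floor 5 mm above the bench; walls 5 mm thick, their top 13 mm above the bench. Origin at the centre of its underside; long side along y. The tape measure may stand in it either way round.
- large_tray: The larger of the two shallow rectangular wooden trays, fixed. Inside 85 mm (x) by 130 mm (y); floor 5 mm above the bench; walls 5 mm thick, their top 13 mm above the bench. Origin at the centre of its underside; long side along y.
- dish: Round shallow steel dish, fixed: 100 mm across the rim, flat floor about 84 mm across and 4 mm above the bench, rim 10 mm above the bench. Origin at the centre of its underside.
- batten_rest: Fixed rest: plywood base 85 (x) by 130 mm (y), 10 mm thick, with two dark wooden cradles at y = -52 and +52 mm, each 22 mm thick along y. Flat seats 40 mm above the bench, 63 mm wide along x between cheeks 7 mm thick that rise to 48 mm above the bench. Gap of 82 mm between the cradles. The batten lies along y over both, overhanging each. Origin at the centre of the underside.

How it is judged:
By the outcome, as a careful person would: the job done as asked, in the order asked, and still so for the second after the job is handed in, with the robot touching nothing.
It also fails if it takes over 106 s, if anything falls off the work surface, if the arm or the gripper's body presses on something with over 40 N, if the wrist force passes 120 N, or if a joint passes its speed limit or range.

## Robot

A 6-joint arm with a two-finger parallel gripper is mounted at the origin on a cart in front of the work surface, level with it; the furniture and walls round the work are solid. World frame = base frame: x ahead of the robot, y to its left, z up, the work surface at z = 0. Lengths are in m, angles in degrees, forces in N, time in s.
With the tool pointing down it reaches from about 0.35 to 0.875 m from the base axis. Payload 4.2 kg.
Tool frame: the origin (TCP) lies between the finger pads; the fingertips stand 25 mm ahead of it and the grasp point (between the pads) lies 6 mm ahead of it (r.tips_ahead is the distance from the TCP to the fingertips, in m); z points along the fingers, y is the direction in which the jaws open and shut (so a half turn about z gives the same grasp; the last joint's range is limited). The gripper opens to 87 mm and grips with 3 to 60 N. Pads are 19 mm wide; open, the fingers measure 117 mm over their backs; the gripper's body (75 mm by 190 mm) begins 51 mm behind the grasp point.
Start: joints at [85.405, 22.042, 0.453, 0, -68.411, -14.817], TCP at [0.208, 0.589, 0.248] pointing down, gripper open.
Joint ranges: [-179.83, 179.83], [-69.29, 118.12], [-61.27, 80.66], [-181.25, 117.63], [-171.15, -9.14], [-177.46, 177.46]. Speed limits (degrees/s): [159.86, 159.86, 180, 180, 180, 180].

## Interface

Orientations are given as a 3x3 rotation matrix whose columns are the frame's x, y, z axes.
In Python, from station import r, vision, finish_job gives the robot as it stands.
- The arm moves only by the shell command python3 -m jog 'ROWS'. ROWS is a JSON object of lists of equal length, an entry for each row: "rot": the turn, a rotation vector about the world's x, y, z in degrees, a list of three; "delta_pos": the shift along the world's x, y, z in mm, a list of three; "grip": the opening in per cent of the stroke, from 0 (shut) to 100 (fully open). A call has 1 to 10 rows; each row shifts and turns the commanded pose from where the row before left it; what a row does not reach is not made up. A row lasts 1/12 s, in which the tool goes at most 41.7 mm and 7.16 degrees, less where a joint would pass 70% of its speed; a pose out of reach is approached as far as the arm can. A call with a gripper value outside its range is refused whole. The fingers move at their own pace and stop on an object; the grip force is fixed at half the most. Time passes only in rows, so rows that do not move let the fingers close. It gives the time, the measured TCP pose, the force and the opening at its end, in the units of the state.
- r.sense(): the state, without advancing time (a new reading comes with each control period).
- vision.capture(name): name is "scene" or "top" or "wrist"; returns a dict with "frame" (420x560x3 uint8, red, green, blue), "K" (3x3 intrinsics, pixels), "xyz" and "orientation" of the camera in the world. Camera axes: x right, y up, looking along -z (the intrinsics and any distortion apply to the point x, -y, -z); pixel columns grow to the right and rows downward; lengths in m; the calibration is good to about 2 mm. A picture is of the moment at which its call begins. There is no depth.
- finish_job(): hands the job in, once; it reports no verdict.
The state is a dict: "time_s": time; "joints": joint angles; "joint_velocities": joint speeds; "effort": joint torques, N m; "tcp_pos": TCP position; "ee_rot": TCP orientation; "wrist_force": force on the tool from outside, world axes, zero at the start; "moment": the same for the moment, N m; "gripper_width": opening from 0.0 (shut) to 1.0 (fully open).
Only numpy, scipy, OpenCV 4.12 (cv2) and the standard library are available. Lean on these libraries where they do the work, as an engineer would, in place of code of your own. Each camera call takes 0.05 s, during which the arm holds its last target. There are 200 camera calls.

## Working session

There is one attempt and no reset: what is moved stays moved. The work goes in short steps, Python scripts to look and compute and a shell command to move; the robot and the scene stay as the last step left them, time stands still between calls to the robot, and variables do not carry over. Pictures are saved under pics/ and viewed, about 12 in all and at most 16, crops included, and the job is handed in when it is done.

```bash
mkdir -p pics; ls
python3 - <<'E'
from station import r, vision
import cv2, json
for n in ("top","scene"):
    c=vision.capture(n); cv2.imwrite(f"pics/{n}0.png",c["frame"][:,:,::-1])
    print(n,c["K"],c["xyz"],c["orientation"],[k for k in c])
s=r.sense(); print(s)
E
```

```text
pics
top [[396.65678403   0.         284.12858686]
 [  0.         396.65678403 213.18861859]
 [  0.           0.           1.        ]] [ 0.39582091 -0.30632959  0.91342733] [[ 0.02544789  0.98321001 -0.18069441]
 [-0.99951647  0.02179417 -0.02217742]
 [-0.01786698  0.18117141  0.98328922]] ['frame', 'K', 'xyz', 'orientation']
scene [[513.2157095    0.         280.13505924]
 [  0.         513.2157095  213.96912742]
 [  0.           0.           1.        ]] [0.01516226 0.28175134 0.43665607] [[-0.73926603  0.28740452 -0.60900277]
 [-0.67324295 -0.33578198  0.65878251]
 [-0.01515508  0.89702235  0.44172528]] ['frame', 'K', 'xyz', 'orientation']
{'time_s': 0.1, 'joints': array([ 8.54049048e+01,  2.20865577e+01,  3.88400695e-01, -2.59415910e-02,
       -6.84115254e+01, -1.48160827e+01]), 'joint_velocities': array([ 0.00776653, -0.0729621 ,  0.13910854,  0.09424108,  0.06538012,
        0.08923201]), 'effort': array([ 7.24269994e-04, -3.91689956e+01,  1.87935090e+01,  4.23187137e+00,
        1.34329568e-02, -7.60424359e-05]), 'tcp_pos': array([0.20753712, 0.58902059, 0.24657061]), 'ee_rot': array([[ 9.43102350e-01, -3.32502075e-01, -5.73011791e-04],
       [-3.32502559e-01, -9.43100491e-01, -1.87440262e-03],
       [ 8.28350603e-05,  1.95828140e-03, -9.99998079e-01]]), 'wrist_force': array([-0.01041628,  0.4416871 ,  0.6944688 ]), 'moment': array([-0.0100368 , -0.00916911, -0.03517846]), 'gripper_width': 1.0004127362340565}
```

View pics/top0.png

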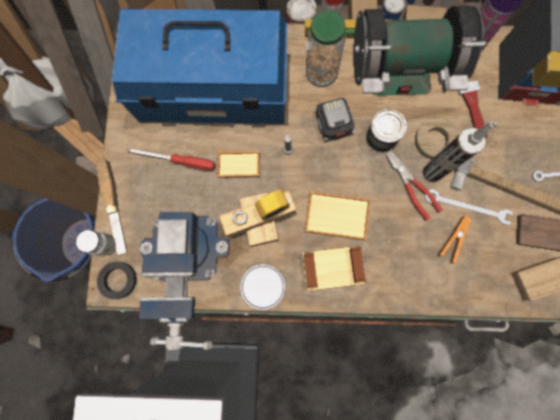

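View pics/scene0.png

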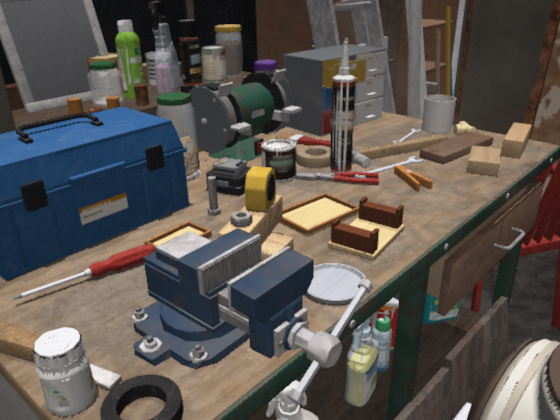

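The top view shows:
- **Stack:** around (258,212). The tape measure is near (271,203), the nut near (240,217), and the block pokes out at (262,233).
- **Trays and dish:** small tray (239,165), large tray (338,216), dish (263,286).
- **Batten rest:** (335,268).
- **Obstacle:** the vise is just left of the stack.

I'll take an enlarged crop to get corners.

```bash
cat > h.py <<'E'
from station import r, vision
import numpy as np, cv2
def back(c,uv,z):
    "pixel -> world point on plane z"
    uv=np.atleast_2d(uv).astype(float); K=c["K"]
    d=np.c_[(uv[:,0]-K[0,2])/K[0,0],-(uv[:,1]-K[1,2])/K[1,1],-np.ones(len(uv))]@np.array(c["orientation"]).T
    return c["xyz"]+d*((z-c["xyz"][2])/d[:,2])[:,None]
def proj(c,P):
    q=(np.atleast_2d(P)-c["xyz"])@np.array(c["orientation"]); K=c["K"]
    return np.c_[K[0,0]*q[:,0]/-q[:,2]+K[0,2], K[1,1]*-q[:,1]/-q[:,2]+K[1,2]]
def box(x,y,yaw,sx,sy,z0,z1):
    a=np.radians(yaw);R=np.array([[np.cos(a),-np.sin(a)],[np.sin(a),np.cos(a)]])
    p=np.array([[-1,-1],[1,-1],[1,1],[-1,1]])*[sx/2,sy/2]@R.T+[x,y]
    return [np.c_[p,np.full(4,z)] for z in (z0,z1)]
def draw(img,c,loops,off,s,col=(0,0,255)):
    for L in loops: cv2.polylines(img,[np.int32(((proj(c,L)-off+.5)*s-.5).round())],True,col,1)
def crop(c,x0,y0,x1,y1,s):
    return cv2.resize(c["frame"][y0:y1,x0:x1,::-1],None,fx=s,fy=s,interpolation=cv2.INTER_CUBIC)
E
python3 - <<'E'
from h import *
c=vision.capture("top"); cv2.imwrite("pics/c1.png",crop(c,200,145,380,315,3.5))
E
```

```text
(no output)
```

View pics/c1.png

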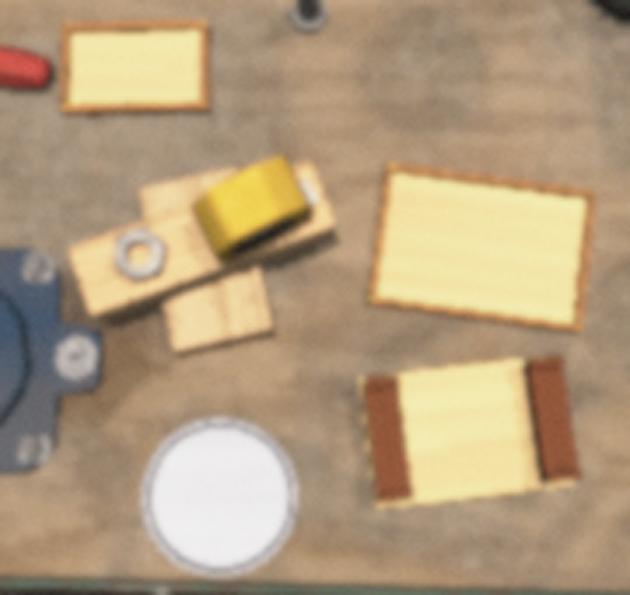

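Run:
```python
from h import *
c=vision.capture("top"); f=lambda a:(np.array(a)+.5)/3.5-.5+[200,145]
def rect(n,a,z):
    p=back(c,f(a),z)[:,:2]; e=np.roll(p,-1,0)-p; L=np.linalg.norm(e,axis=1)*1000
    d=e[0]-e[2]; print(n,"ctr",(p.mean(0)*1000).round(1),"sides",L.round(1),"ang sides0",np.degrees(np.arctan2(d[1],d[0])).round(1))
rect("small",[(63,22),(208,22),(208,108),(63,112)],.013)
rect("large",[(388,165),(594,192),(580,328),(371,302)],.013)
rect("rest",[(366,378),(560,356),(578,478),(378,502)],.046)
rect("batten",[(68,245),(315,162),(337,234),(92,316)],.077)
rect("tape top",[(195,207),(280,155),(310,200),(232,250)],.130)
print("dish",back(c,f([(221,496),(144,496),(298,496)]),.010)*1000)
print("nut",back(c,f([(140,254)]),.091)*1000)
rect("block lower piece edge",[(165,295),(263,267),(273,330),(177,352)],.032)
print("block far corner",back(c,f([(139,190),(240,165)]),.032)*1000)
```

```text
small ctr [ 678.7 -174.5] sides [98.9 60.5 97.7 63.5] ang sides0 -88.1
large ctr [ 559.9 -409.3] sides [137.2  91.2 136.6  92.7] ang sides0 -96.2
rest ctr [ 439.4 -397.9] sides [121.8  75.5 123.7  76.3] ang sides0 -82.0
batten ctr [ 548.9 -230.8] sides [160.4  47.3 157.5  46.7] ang sides0 -69.8
tape top ctr [ 561.  -264.2] sides [57.8 31.9 53.4 33.2] ang sides0 -56.0
dish [[ 394.00578675 -242.34631466   10.        ]
 [ 392.74743154 -192.92905242   10.        ]
 [ 395.26168904 -291.66724759   10.        ]]
nut [[ 536.24481441 -194.18766671   91.        ]]
block lower piece edge ctr [ 510.5 -238.9] sides [65.4 41.3 62.7 37.6] ang sides0 -74.1
block far corner [[ 588.57928093 -183.55183581   32.        ]
 [ 606.68798688 -248.83448238   32.        ]]
```

The sizes check out: trays, batten and dish are within 2–3 mm. I'll move above the stack with the jaws turned towards the tape.

```bash
python3 -m jog '{"delta_pos":[[16,-38,6],[16,-38,6],[16,-38,6],[16,-38,6],[16,-38,6],[16,-38,6],[16,-38,0],[16,-38,0],[16,-38,0],[16,-38,0]],"rot":[[0,0,-4],[0,0,-4],[0,0,-4],[0,0,-4],[0,0,-4],[0,0,-4],[0,0,-4],[0,0,-4],[0,0,-4],[0,0,0]],"grip":[100,100,100,100,100,100,100,100,100,100]}'
python3 -m jog '{"delta_pos":[[16,-38,0],[16,-38,0],[16,-38,0],[16,-38,0],[16,-38,0],[16,-38,0],[16,-38,0],[16,-38,0],[16,-38,0],[16,-38,0]],"rot":[[0,0,0],[0,0,0],[0,0,0],[0,0,0],[0,0,0],[0,0,0],[0,0,0],[0,0,0],[0,0,0],[0,0,0]],"grip":[100,100,100,100,100,100,100,100,100,100]}'
python3 - <<'E'
from h import *
s=r.sense();print(s["tcp_pos"],s["ee_rot"][:,1],s["time_s"],s["joints"].round(0))
c=vision.capture("wrist"); cv2.imwrite("pics/w1.png",c["frame"][:,:,::-1]); print(c["xyz"],c["orientation"],c["K"])
E
```

```text
time_s: 1.03
tcp_pos: [0.3677, 0.2074, 0.2838]
ee_rot: [[0.566, -0.824, 0.0], [-0.824, -0.566, 0.001], [-0.0, -0.001, -1.0]]
wrist_force: [1.3, 0.7, 0.4]
gripper_width: 0.999
time_s: 1.87
tcp_pos: [0.528, -0.1727, 0.2835]
ee_rot: [[0.567, -0.823, -0.0], [-0.823, -0.567, 0.0], [-0.0, -0.0, -1.0]]
wrist_force: [0.0, 1.1, 0.1]
gripper_width: 0.996
[ 0.52795906 -0.17271843  0.28345293] [-8.23446063e-01 -5.67394554e-01 -4.88607759e-05] 1.8667 [ -1.  14.  -6.  -0. -70.  36.]
[ 0.56593289 -0.2283626   0.42064118] [[-8.23608262e-01  5.49332822e-01  1.41077574e-01]
 [-5.67159029e-01 -7.97607652e-01 -2.05311151e-01]
 [-2.59601762e-04 -2.49109380e-01  9.68475322e-01]] [[371.62267835   0.         281.73320465]
 [  0.         371.62267835 209.17379869]
 [  0.           0.           1.        ]]
```

View pics/w1.png

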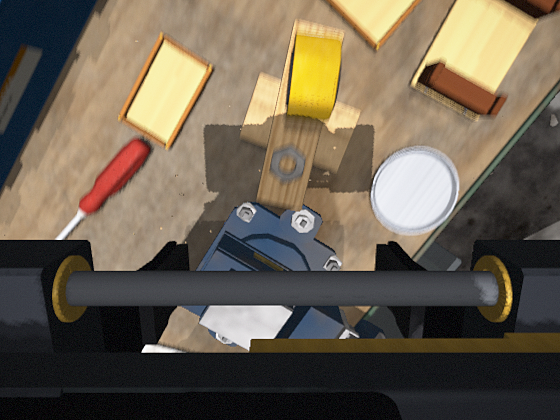

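The wrist view shows the tape at about (316,70), the nut at about (288,163), and the vise below the batten end. I'll zoom in on the tape and nut for their angles.

Run:
```python
from h import *
c=vision.capture("wrist"); cv2.imwrite("pics/c2.png",crop(c,230,10,380,210,3)); print(c["frame"].shape)
```

```text
(420, 560, 3)
```

View pics/c2.png

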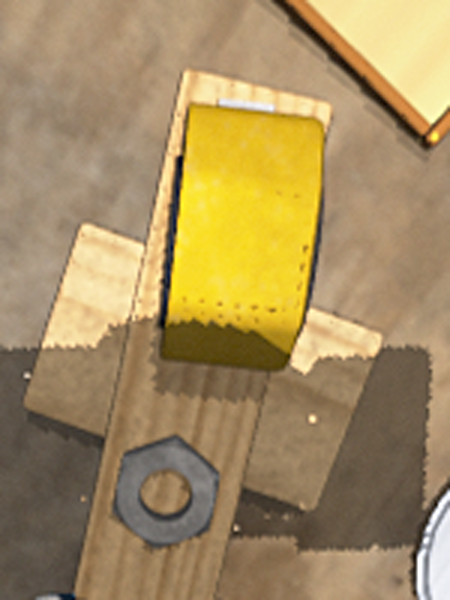

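Run:
```python
from h import *
c=vision.capture("wrist"); f=lambda a:(np.array(a)+.5)/3-.5+[230,10]
ang=lambda d:np.degrees(np.arctan2(d[1],d[0])).round(1)
b=lambda a,z:back(c,f(a),z)[:,:2]*1000
h=b([(176,435),(218,462),(211,522),(163,548),(115,515),(122,460)],.091)
print("nut",h.mean(0).round(1),"sides",np.linalg.norm(np.roll(h,-1,0)-h,axis=1).round(1),"corner angs",[ang(p-h.mean(0)) for p in h])
L=b([(190,107),(162,330)],.135);R=b([(325,122),(300,345)],.135)
print("tape edge angs",ang(L[0]-L[1]),ang(R[0]-R[1]),"w",np.linalg.norm(L.mean(0)-R.mean(0)))
t=b([(188,108),(326,122),(290,370),(160,358)],.139);print("tape",t.mean(0),np.linalg.norm(np.roll(t,-1,0)-t,axis=1))
B=b([(185,68),(330,103)],.077);B2=b([(77,590),(217,590)],.077)
print("batten end",B,B.mean(0),"angs",ang(B[0]-B2[0]),ang(B[1]-B2[1]))
k=b([(82,224),(381,338),(318,512),(24,412)],.032)
print("block",k.mean(0),np.linalg.norm(np.roll(k,-1,0)-k,axis=1),[ang(x) for x in np.roll(k,-1,0)-k])
```

```text
nut [ 534.6 -190.5] sides [14.7 18.  16.4 17.5 16.6 17.5] corner angs [np.float64(-64.3), np.float64(-116.0), np.float64(178.3), np.float64(119.9), np.float64(59.2), np.float64(0.0)]
tape edge angs -63.1 -60.5 w 33.38102097820203
tape [ 558.59524917 -255.72312509] [32.44986157 57.30306084 32.19888316 57.40680352]
batten end [[ 597.02788182 -290.85486517]
 [ 557.70750204 -306.51623245]] [ 577.36769193 -298.68554881] angs -68.1 -67.7
block [ 541.63135675 -223.04536013] [107.06072475  62.62464814 108.14023313  64.91859686] [np.float64(-165.8), np.float64(106.4), np.float64(15.4), np.float64(-74.6)]
```

```bash
python3 - <<'E'
from h import *
c=vision.capture("wrist")
print("dish",back(c,[(415,190)],.010)*1000); t=back(c,[(163,33),(214,67),(168,148),(118,117)],.013)*1000
print("small",t.mean(0),np.linalg.norm(np.roll(t,-1,0)-t,axis=1))
c=vision.capture("top");f=lambda a:(np.array(a)+.5)/3.5-.5+[200,145]
print("block top",(back(c,f([(139,190),(240,165),(273,330),(177,352)]),.032)*1000).mean(0))
E
python3 -m jog '{"delta_pos":[[8,-25,0],[8,-25,0],[8,-25,0],[8,-12,0],[0,0,0]],"rot":[[0,0,-4],[0,0,-2.6],[0,0,0],[0,0,0],[0,0,0]],"grip":[100,100,100,100,100]}'
python3 - <<'E'
from h import *
s=r.sense(); c=vision.capture("wrist"); cv2.imwrite("pics/c3.png",crop(c,160,20,460,245,2.6)); print(s["tcp_pos"],s["ee_rot"][:,1])
E
```

```text
dish [[ 394.62348478 -244.41307909   10.        ]]
small [ 677.47989682 -177.93285079   13.        ] [59.26842466 98.30677521 60.10716128 98.31527397]
block top [ 544.45311711 -229.62641144   32.        ]
time_s: 2.53
tcp_pos: [0.5605, -0.2578, 0.2833]
ee_rot: [[0.469, -0.883, 0.0], [-0.883, -0.469, -0.0], [0.0, -0.0, -1.0]]
wrist_force: [1.0, 0.9, 0.4]
gripper_width: 0.999
[ 0.56049164 -0.25783703  0.28330386] [-8.82997531e-01 -4.69377628e-01 -4.70141051e-05]
```

View pics/c3.png

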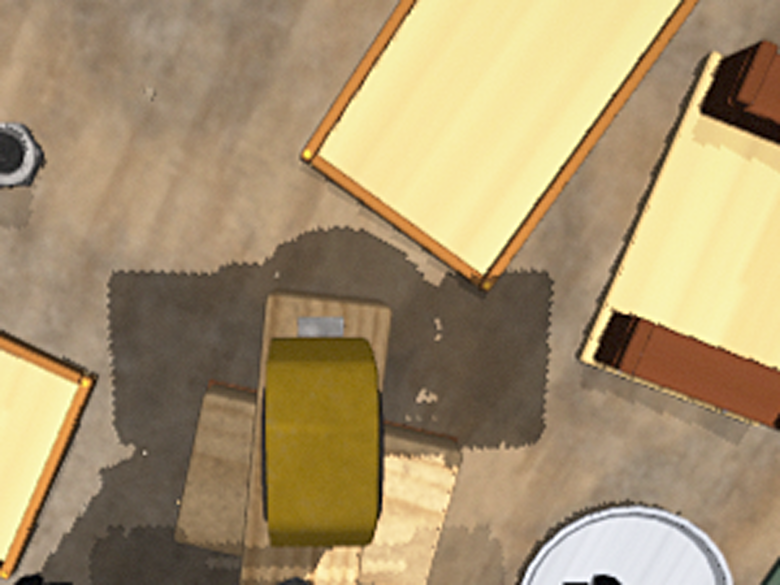

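Run:
```python
from h import *
c=vision.capture("wrist"); f=lambda a:(np.array(a)+.5)/2.6-.5+[160,20]
ang=lambda d:np.degrees(np.arctan2(d[1],d[0])).round(1)
t=back(c,f([(269,338),(374,338),(377,545),(272,545)]),.137)[:,:2]*1000
print(t.mean(0),np.linalg.norm(np.roll(t,-1,0)-t,axis=1),ang(t[0]-t[3]),ang(t[1]-t[2]))
b=back(c,f([(267,293),(390,308)]),.077)[:,:2]*1000; print("batten end",b.mean(0),np.linalg.norm(b[0]-b[1]),ang(b[0]-b[1]))
R=r.sense()["ee_rot"]; print("err in tool", R[:2,:2].T@(t.mean(0)-r.sense()["tcp_pos"][:2]*1000))
```

```text
[ 562.48000591 -265.95935521] [30.55375037 63.10843824 32.26400975 63.08269561] -61.9 -60.3
batten end [ 578.78166414 -301.3502344 ] 43.276008749215556 21.2
err in tool [9.99732633 1.97482536]
```

```bash
python3 - <<'E'
from h import *
c=vision.capture("top")
p=[(125,121),(165,123),(200,124),(240,123),(286,122)]
for z in (0,.1,.15): print(z,(back(c,p,z)[:,:2]*1000).round(0).tolist())
cv2.imwrite("pics/c4.png",np.hstack([crop(c,110,0,310,190,2)[:, :], crop(vision.capture("scene"),0,80,280,270,2)[:380,:400]]))
E
python3 -m jog '{"delta_pos":[[2,-7,-15],[0,0,-40],[0,0,-40],[0,0,-35],[0,0,-25],[0,0,-10],[0,0,0],[0,0,0],[0,0,0],[0,0,0]],"rot":[[0,0,0],[0,0,0],[0,0,0],[0,0,0],[0,0,0],[0,0,0],[0,0,0],[0,0,0],[0,0,0],[0,0,0]],"grip":[100,100,100,100,100,100,100,40,20,20]}'
```

```text
0 [[786.0, 112.0], [783.0, 13.0], [781.0, -74.0], [786.0, -172.0], [790.0, -285.0]]
0.1 [[743.0, 67.0], [740.0, -22.0], [739.0, -99.0], [743.0, -187.0], [747.0, -287.0]]
0.15 [[722.0, 44.0], [719.0, -40.0], [718.0, -112.0], [722.0, -194.0], [726.0, -288.0]]
time_s: 3.57
tcp_pos: [0.5631, -0.2647, 0.1211]
ee_rot: [[0.47, -0.883, 0.005], [-0.883, -0.47, -0.001], [0.003, -0.003, -1.0]]
wrist_force: [0.6, 0.4, -0.3]
gripper_width: 0.854
```

View pics/c4.png

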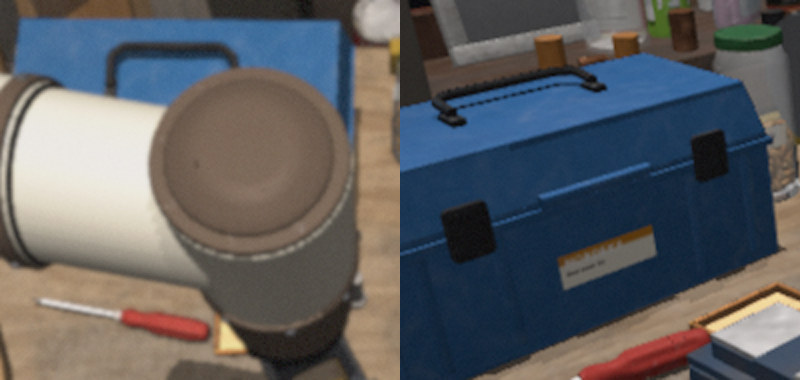

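```bash
python3 -m jog '{"delta_pos":[[0,0,0],[0,0,0],[0,0,0],[0,0,0],[0,0,0],[0,0,0],[0,0,0],[0,0,0],[0,0,0],[0,0,0]],"rot":[[0,0,0],[0,0,0],[0,0,0],[0,0,0],[0,0,0],[0,0,0],[0,0,0],[0,0,0],[0,0,0],[0,0,0]],"grip":[20,20,20,20,20,20,20,20,20,20]}'
python3 - <<'E'
from h import *
c=vision.capture("scene")
K=c["K"]
for u,v in [(146,145),(164,145),(146,170),(164,170),(100,190),(189,204),(185,150)]:
    d=np.array([(u-K[0,2])/K[0,0],-(v-K[1,2])/K[1,1],-1])@np.array(c["orientation"]).T
    print((u,v),((c["xyz"]+d*((.783-c["xyz"][0])/d[0]))*1000).round(0))
E
```

```text
time_s: 4.4
tcp_pos: [0.5618, -0.2646, 0.1186]
ee_rot: [[0.469, -0.883, 0.0], [-0.883, -0.469, -0.0], [0.0, -0.0, -1.0]]
wrist_force: [0.1, 0.1, -0.7]
gripper_width: 0.387
(146, 145) [ 783. -200.  147.]
(164, 145) [ 783. -238.  137.]
(146, 170) [ 783. -193.  101.]
(164, 170) [ 783. -231.   90.]
(100, 190) [ 783. -100.   93.]
(189, 204) [ 783. -280.    3.]
(185, 150) [ 783. -284.  115.]
```

Gripped: opening 0.387, which is 34 mm. The toolbox front is at x≈0.783 with a latch protruding at y −0.195 to −0.235. I'll place the tape a few mm towards −x and +y inside the tray to stay clear of it.

```bash
python3 -m jog '{"delta_pos":[[0,0,10],[0,0,30],[0,0,40],[28,23,0],[28,23,0],[28,23,0],[28,23,0],[0,0,0],[0,0,0]],"rot":[[0,0,0],[0,0,0],[0,0,0],[0,0,-6.5],[0,0,-6.5],[0,0,-6.5],[0,0,-6.5],[0,0,0],[0,0,0]],"grip":[20,20,20,20,20,20,20,20,20]}'
python3 - <<'E'
from h import *
s=r.sense(); c=vision.capture("wrist"); cv2.imwrite("pics/w4.png",c["frame"][:,:,::-1]); print(s["tcp_pos"],s["joints"].round(0))
E
```

```text
time_s: 5.2
tcp_pos: [0.6742, -0.1708, 0.1974]
ee_rot: [[0.038, -0.999, -0.002], [-0.999, -0.038, 0.001], [-0.001, 0.002, -1.0]]
wrist_force: [-1.0, 0.3, -1.4]
gripper_width: 0.391
[ 0.67415781 -0.17079435  0.19742899] [ -1.  31.   8.  -0. -67.   3.]
```

View pics/w4.png

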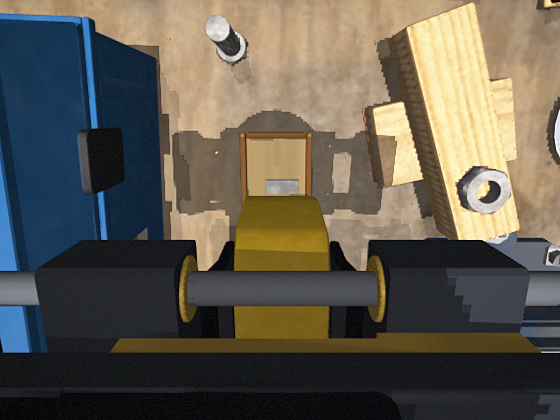

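The wrist view shows the tray's far rim at (241,132)–(312,132) in front of the held tape, and the toolbox and latch at left, x px<165. I'll check the tray edge.

Run:
```python
from h import *
c=vision.capture("wrist"); print(back(c,[(241,132),(312,132),(243,190),(308,190)],.013)*1000)
print(back(c,[(121,130),(122,185)],.11)*1000, back(c,[(96,17),(158,230)],.15)*1000)
```

```text
[[ 708.91658375 -222.95453752   13.        ]
 [ 648.67659097 -225.13139017   13.        ]
 [ 706.70810775 -172.8245243    13.        ]
 [ 649.36915253 -174.87945662   13.        ]]
[[ 769.83752245 -226.532415    110.        ]
 [ 771.59206987 -193.38192675  110.        ]] [[ 760.7832836  -278.69645499  150.        ]
 [ 737.46770933 -178.36669141  150.        ]]
```

Run:
```python
from h import *
S=vision.capture("scene"); T=vision.capture("top"); K=S["K"]
# scene: lip ledge pixels; find z if x=.775
for u,v in [(70,178),(125,163),(175,152)]:
    d=np.array([(u-K[0,2])/K[0,0],-(v-K[1,2])/K[1,1],-1])@np.array(S["orientation"]).T
    print((u,v),((S["xyz"]+d*((.775-S["xyz"][0])/d[0]))*1000).round(0))
w=vision.capture("wrist")
for x in (.76,.77,.783): print(x, proj(w,[[x,-.27,.14],[x,-.21,.14],[x,-.21,.1],[x,-.21,0]]).round(0).tolist(), proj(T,[[x,-.2,.14],[x,-.2,.0]]).round(0).tolist())
cv2.imwrite("pics/c5.png",np.hstack([crop(w,0,0,200,260,2.2),cv2.resize(crop(S,100,100,280,250,2.2),(396,572))]))
```

```text
(70, 178) [775. -50. 133.]
(125, 163) [ 775. -149.  129.]
(175, 152) [ 775. -255.  121.]
0.76 [[109.0, 46.0], [118.0, 168.0], [145.0, 159.0], [185.0, 146.0]] [[244.0, 108.0], [251.0, 133.0]]
0.77 [[88.0, 45.0], [99.0, 168.0], [129.0, 159.0], [174.0, 146.0]] [[245.0, 103.0], [251.0, 129.0]]
0.783 [[62.0, 44.0], [75.0, 167.0], [109.0, 158.0], [159.0, 145.0]] [[245.0, 98.0], [251.0, 124.0]]
```

View pics/c5.png

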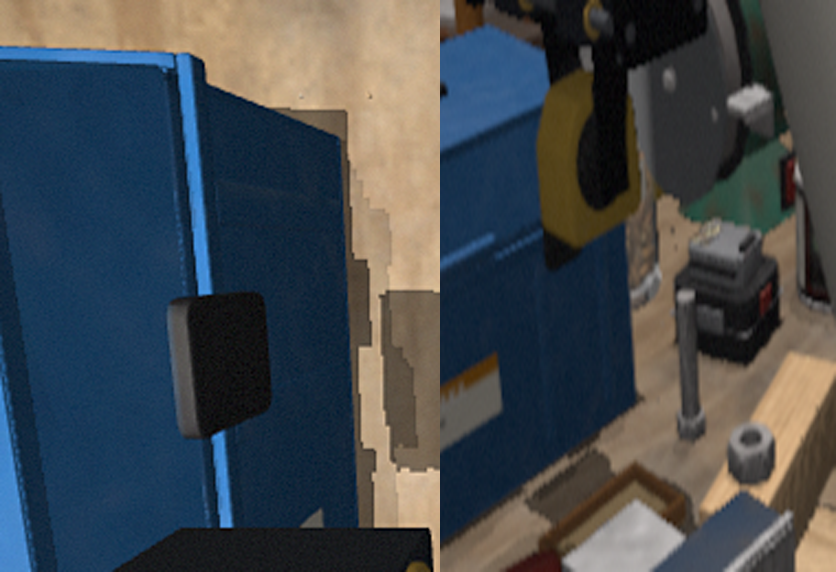

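The lip and latch front are at x≈0.770, and the gripper body end would be at 0.769. I'll lean the tool 4° away from the box (top towards −x). That keeps the tape base centred and leaves about 6 mm of clearance.

```bash
python3 -m jog '{"delta_pos":[[-1.7,-1,0],[0,0,0],[0,0,-38],[0,0,-38],[0,0,-36],[0,0,-20],[0,0,-12],[0,0,-4],[0,0,0],[0,0,0]],"rot":[[0,-4,0],[0,0,0],[0,0,0],[0,0,0],[0,0,0],[0,0,0],[0,0,0],[0,0,0],[0,0,0],[0,0,0]],"grip":[20,20,20,20,20,20,20,20,20,20]}'
```

```text
time_s: 6.28
tcp_pos: [0.6734, -0.1739, 0.0525]
ee_rot: [[0.035, -0.997, 0.073], [-0.999, -0.035, -0.001], [0.003, -0.073, -0.997]]
wrist_force: [-0.7, -0.9, -2.4]
gripper_width: 0.388
```

```bash
python3 -m jog '{"delta_pos":[[0,0,-1.5],[0,0,-1.5],[0,0,0],[0,0,0]],"rot":[[0,0,0],[0,0,0],[0,0,0],[0,0,0]],"grip":[20,20,20,20]}'
```

```text
time_s: 6.62
tcp_pos: [0.6722, -0.1735, 0.0483]
ee_rot: [[0.035, -0.997, 0.071], [-0.999, -0.035, -0.0], [0.003, -0.071, -0.997]]
wrist_force: [-0.4, 0.1, -1.4]
gripper_width: 0.391
```

```bash
python3 -m jog '{"delta_pos":[[0,0,0],[0,0,0],[0,0,0],[0,0,0],[0,0,0],[0,0,0],[0,0,0],[0,0,10],[0,0,30],[0,0,40]],"rot":[[0,0,0],[0,0,0],[0,0,0],[0,0,0],[0,0,0],[0,0,0],[0,0,0],[0,0,0],[0,0,0],[0,0,0]],"grip":[100,100,100,100,100,100,100,100,100,100]}'
python3 -m jog '{"delta_pos":[[0,0,40],[0,0,40],[-20,0,30],[-38,-5,0],[-38,-5,0],[-38,-5,0],[0,0,0],[0,0,0]],"rot":[[0,0,0],[0,0,0],[0,4,0],[0,0,0],[0,0,0],[0,0,0],[0,0,0],[0,0,0]],"grip":[100,100,100,100,100,100,100,100]}'
python3 - <<'E'
from h import *
s=r.sense(); c=vision.capture("wrist");t=vision.capture("scene"); cv2.imwrite("pics/w6.png",np.vstack([crop(c,0,0,560,240,1.4),crop(t,60,130,420,240,2.17)[:,:784]])); print(s["tcp_pos"],s["joints"].round(0))
E
```

```text
time_s: 7.45
tcp_pos: [0.6697, -0.1733, 0.125]
ee_rot: [[0.034, -0.998, 0.062], [-0.999, -0.034, 0.001], [0.001, -0.062, -0.998]]
wrist_force: [1.0, -0.5, 1.5]
gripper_width: 0.977
time_s: 8.12
tcp_pos: [0.5362, -0.1889, 0.2392]
ee_rot: [[0.034, -0.999, 0.002], [-0.999, -0.034, -0.0], [0.0, -0.002, -1.0]]
wrist_force: [1.6, -0.4, -0.1]
gripper_width: 0.996Traceback (most recent call last):
  File "<stdin>", line 2, in <module>
    return _nx.concatenate(arrs, 0, dtype=dtype, casting=casting)
           ~~~~~~~~~~~~~~~^^^^^^^^^^^^^^^^^^^^^^^^^^^^^^^^^^^^^^^
ValueError: all the input array dimensions except for the concatenation axis must match exactly, but along dimension 1, the array at index 0 has size 784 and the array at index 1 has size 781
```

Run:
```python
from h import *
s=r.sense(); c=vision.capture("wrist");t=vision.capture("scene"); cv2.imwrite("pics/w6.png",np.vstack([crop(c,0,0,560,260,1.4),cv2.resize(crop(t,60,130,420,260,1),(784,234))])); print(s["tcp_pos"],s["joints"].round(0))
```

```text
[ 0.53889027 -0.18867104  0.23877347] [ -3.  17.  -8.   0. -65.   5.]
```

View pics/w6.png

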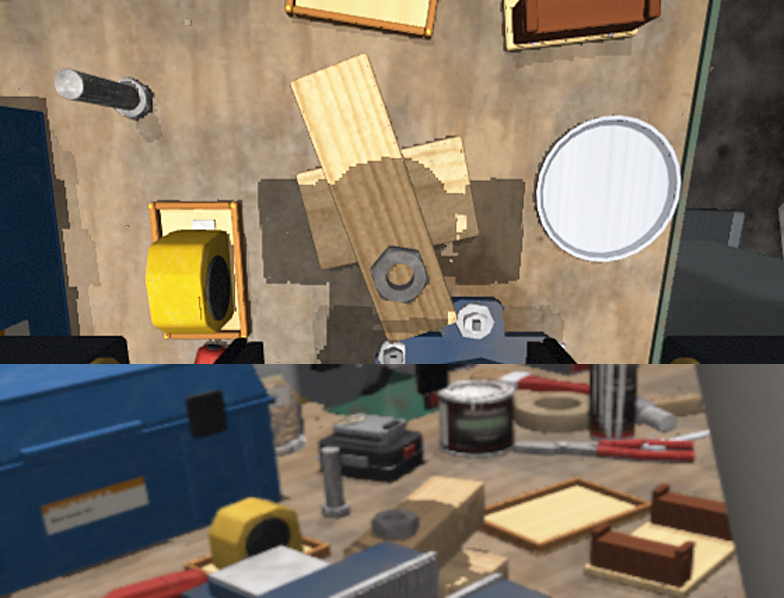

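Run:
```python
from h import *
c=vision.capture("wrist"); f=c["frame"][:,:,::-1].copy()
s=cv2.cvtColor(f,cv2.COLOR_BGR2HSV)[:,:,1]
m=np.zeros_like(s); m[170:222,258:312]=(s[170:222,258:312]<60)*255
n,l,st,ce=cv2.connectedComponentsWithStats(m); i=1+np.argmax(st[1:,4]); print(st[i],ce[i])
ct=max(cv2.findContours(np.uint8(l==i)*255,cv2.RETR_EXTERNAL,cv2.CHAIN_APPROX_NONE)[0],key=len)[:,0]
p=back(c,cv2.convexHull(ct)[:,0],.089)[:,:2]*1000
for a in range(0,180,10):
    d=p@[np.cos(np.radians(a)),np.sin(np.radians(a))]; print(a,round(np.ptp(d),1),end="; ")
print("\nctr",(p.min(0)+p.max(0))/2)
S=vision.capture("scene");T=vision.capture("top")
def tri(a,b):
    def ray(c,uv):
        q=back(c,[uv],0)[0]-c["xyz"]; return c["xyz"],q/np.linalg.norm(q)
    o1,d1=ray(S,a);o2,d2=ray(T,b); k=np.linalg.lstsq(np.c_[d1,-d2],o2-o1,rcond=None)[0]
    A,B=o1+k[0]*d1,o2+k[1]*d2; print(((A+B)*500).round(0),np.linalg.norm(A-B)*1000)
tri((262,242),(193,212)); tri((311,258),(192,300)); tri((263,237),(193,212));
```

```text
[ 265  176   42   41 1012] [285.56521739 195.60375494]
0 32.6; 10 31.7; 20 30.1; 30 31.2; 40 33.1; 50 33.9; 60 33.8; 70 32.9; 80 31.3; 90 32.1; 100 33.5; 110 34.1; 120 33.7; 130 32.2; 140 30.8; 150 31.4; 160 32.7; 170 33.1; 
ctr [ 536.32261991 -193.18313592]
[ 500. -130.  101.] 105.30532512690583
[ 354. -120.  121.] 24.91169977016851
[ 499. -132.  108.] 104.59887004166464
```

The wrist view shows the tape upright inside the small tray. Contour widths of the nut are smallest at about 22°, so I'll set the jaws there. That also keeps the body clear of the vise.

```bash
python3 -m jog '{"delta_pos":[[-3,-4,0],[0,0,0],[0,0,0],[0,0,-40],[0,0,-40],[0,0,-30],[0,0,-15],[0,0,-6],[0,0,0],[0,0,0]],"rot":[[0,0,7],[0,0,7],[0,0,6.5],[0,0,0],[0,0,0],[0,0,0],[0,0,0],[0,0,0],[0,0,0],[0,0,0]],"grip":[100,100,100,100,100,100,100,100,100,70]}'
```

```text
time_s: 9.3
tcp_pos: [0.5361, -0.1926, 0.1071]
ee_rot: [[0.383, -0.924, 0.001], [-0.924, -0.383, -0.001], [0.001, -0.001, -1.0]]
wrist_force: [0.8, -0.2, 0.6]
gripper_width: 0.974
```

```bash
python3 -m jog '{"delta_pos":[[0,0,-1.5],[0,0,0],[0,0,0],[0,0,0],[0,0,0],[0,0,0],[0,0,0],[0,0,0],[0,0,0],[0,0,0]],"rot":[[0,0,0],[0,0,0],[0,0,0],[0,0,0],[0,0,0],[0,0,0],[0,0,0],[0,0,0],[0,0,0],[0,0,0]],"grip":[70,50,10,10,10,10,10,10,10,10]}'
python3 -m jog '{"delta_pos":[[0,0,0],[0,0,0],[0,0,0]],"rot":[[0,0,0],[0,0,0],[0,0,0]],"grip":[10,10,10]}'
```

```text
time_s: 10.13
tcp_pos: [0.5351, -0.1925, 0.1051]
ee_rot: [[0.383, -0.924, 0.0], [-0.924, -0.383, -0.0], [0.0, -0.0, -1.0]]
wrist_force: [-0.7, -0.1, 0.4]
gripper_width: 0.337
time_s: 10.38
tcp_pos: [0.535, -0.1925, 0.1051]
ee_rot: [[0.382, -0.924, 0.0], [-0.924, -0.382, -0.0], [0.0, -0.0, -1.0]]
wrist_force: [-0.7, -0.0, 0.0]
gripper_width: 0.337
```

Opening 0.337 is 29.3 mm, which fits a grip on the nut's flats. Next is the dish.

```bash
python3 -m jog '{"delta_pos":[[0,0,10],[0,0,30],[-35,-12.5,20],[-35,-12.5,0],[-35,-12.5,0],[-35,-12.5,0],[0,0,-30],[0,0,-35],[0,0,-30],[0,0,0]],"rot":[[0,0,0],[0,0,0],[0,0,0],[0,0,0],[0,0,0],[0,0,0],[0,0,0],[0,0,0],[0,0,0],[0,0,0]],"grip":[10,10,10,10,10,10,10,10,10,10]}'
python3 -m jog '{"delta_pos":[[0,0,-20],[0,0,-10],[0,0,-5],[0,0,0],[0,0,0]],"rot":[[0,0,0],[0,0,0],[0,0,0],[0,0,0],[0,0,0]],"grip":[10,10,10,10,10]}'
```

```text
time_s: 11.22
tcp_pos: [0.3914, -0.2415, 0.0659]
ee_rot: [[0.381, -0.925, -0.01], [-0.925, -0.381, 0.003], [-0.007, 0.008, -1.0]]
wrist_force: [-1.2, -0.2, -0.8]
gripper_width: 0.336
time_s: 11.63
tcp_pos: [0.3964, -0.2426, 0.036]
ee_rot: [[0.383, -0.924, 0.002], [-0.924, -0.383, -0.001], [0.001, -0.001, -1.0]]
wrist_force: [-0.3, 0.2, -0.1]
gripper_width: 0.342
```

```bash
python3 -m jog '{"delta_pos":[[0,0,-2],[0,0,-1.3],[0,0,0],[0,0,0],[0,0,0],[0,0,0],[0,0,0],[0,0,15],[0,0,35],[0,0,40]],"rot":[[0,0,0],[0,0,0],[0,0,0],[0,0,0],[0,0,0],[0,0,0],[0,0,0],[0,0,0],[0,0,0],[0,0,0]],"grip":[10,10,10,50,50,50,50,50,50,50]}'
python3 -m jog '{"delta_pos":[[10,5,40],[30,5,25],[30,5,25],[30,5,25],[10,5,0],[0,0,0],[0,0,0]],"rot":[[0,0,0],[0,0,0],[0,0,0],[0,0,0],[0,0,0],[0,0,0],[0,0,0]],"grip":[100,100,100,100,100,100,100]}'
python3 - <<'E'
from h import *
s=r.sense(); c=vision.capture("wrist"); cv2.imwrite("pics/w7.png",crop(c,0,0,560,300,1.42)); print(s["tcp_pos"])
E
```

```text
time_s: 12.47
tcp_pos: [0.3937, -0.242, 0.1208]
ee_rot: [[0.382, -0.924, -0.006], [-0.924, -0.382, 0.002], [-0.004, 0.005, -1.0]]
wrist_force: [0.7, -0.3, 0.9]
gripper_width: 0.499
time_s: 13.05
tcp_pos: [0.5048, -0.2168, 0.2354]
ee_rot: [[0.383, -0.924, -0.002], [-0.924, -0.383, 0.001], [-0.002, 0.002, -1.0]]
wrist_force: [-1.3, 0.8, -1.6]
gripper_width: 0.941
[ 0.50479929 -0.21683977  0.2353974 ]
```

View pics/w7.png

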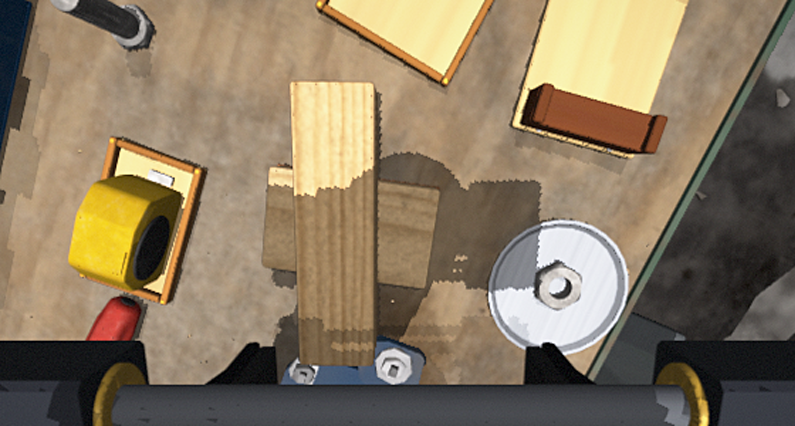

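The nut lies flat in the dish at (558,288). The tape is upright in its tray. The batten's top corners are (291,82), (374,83), (375,365) and (299,364).

Run:
```python
from h import *
c=vision.capture("wrist"); f=lambda a:(np.array(a)+.5)/1.42-.5
ang=lambda d:np.degrees(np.arctan2(d[1],d[0])).round(1)
p=back(c,f([(291,82),(374,83),(375,365),(299,364)]),.077)[:,:2]*1000
print(p.mean(0),np.linalg.norm(np.roll(p,-1,0)-p,axis=1),[ang(x) for x in (p[0]-p[3],p[1]-p[2],p[0]-p[1])])
k=back(c,f([(268,167),(440,188),(424,290),(261,268)]),.032)[:,:2]*1000
print("block",k.mean(0),np.linalg.norm(np.roll(k,-1,0)-k,axis=1),[ang(x) for x in np.roll(k,-1,0)-k])
q=back(c,f([(527,115),(652,152),(665,118),(537,86)]),.048)[:,:2]*1000
print("near cradle",q,q.mean(0))
print("tray",back(c,f([(319,0),(445,82)]),.013)*1000, r.sense()["tcp_pos"])
```

```text
[ 548.05751494 -229.59566927] [ 43.33857357 157.52148367  45.37175373 157.34763433] [np.float64(-68.8), np.float64(-68.0), np.float64(21.8)]
block [ 543.47365334 -227.36811402] [108.60679759  67.01814161 108.1459832   64.91033629] [np.float64(-164.4), np.float64(104.4), np.float64(14.5), np.float64(-75.2)]
near cradle [[ 470.73902858 -331.79960137]
 [ 393.11456727 -341.39759112]
 [ 395.52679782 -361.11082958]
 [ 472.34507619 -348.24959316]] [ 432.93136746 -345.63940381]
tray [[ 611.55272565 -348.90206972   13.        ]
 [ 521.27162998 -335.41590502   13.        ]] [ 0.50378842 -0.21728182  0.23510217]
```

```bash
python3 -m jog '{"delta_pos":[[22,-6,-10],[22,-6,-20],[0,0,-40],[0,0,-40],[0,0,-30],[0,0,-18],[0,0,-8],[0,0,-3],[0,0,0],[0,0,0]],"rot":[[0,0,-0.8],[0,0,0],[0,0,0],[0,0,0],[0,0,0],[0,0,0],[0,0,0],[0,0,0],[0,0,0],[0,0,0]],"grip":[100,100,100,100,100,100,100,100,100,100]}'
python3 -m jog '{"delta_pos":[[0,0,0],[0,0,0],[0,0,0],[0,0,0],[0,0,0],[0,0,0],[0,0,0],[0,0,0],[0,0,0],[0,0,0]],"rot":[[0,0,0],[0,0,0],[0,0,0],[0,0,0],[0,0,0],[0,0,0],[0,0,0],[0,0,0],[0,0,0],[0,0,0]],"grip":[60,30,30,30,30,30,30,30,30,30]}'
```

```text
time_s: 13.98
tcp_pos: [0.5501, -0.2297, 0.0689]
ee_rot: [[0.37, -0.929, 0.002], [-0.929, -0.37, -0.001], [0.001, -0.002, -1.0]]
wrist_force: [0.5, 0.5, 0.5]
gripper_width: 0.999
time_s: 14.82
tcp_pos: [0.5495, -0.2294, 0.0675]
ee_rot: [[0.37, -0.929, 0.0], [-0.929, -0.37, -0.0], [0.0, -0.0, -1.0]]
wrist_force: [0.2, 0.5, -0.4]
gripper_width: 0.516
```

```bash
python3 -m jog '{"delta_pos":[[0,0,10],[0,0,30],[0,0,40],[-18,-28,0],[-18,-28,0],[-18,-28,0],[-18,-28,0],[-18,-28,0],[-18.5,-28,0],[0,0,0]],"rot":[[0,0,0],[0,0,0],[0,0,0],[0,0,-2.3],[0,0,-2.3],[0,0,-2.3],[0,0,-2.3],[0,0,-2.3],[0,0,-2.2],[0,0,0]],"grip":[30,30,30,30,30,30,30,30,30,30]}'
python3 -m jog '{"delta_pos":[[0,0,0],[0,0,0]],"rot":[[0,0,0],[0,0,0]],"grip":[30,30]}'
python3 - <<'E'
from h import *
s=r.sense(); c=vision.capture("wrist");t=vision.capture("top"); cv2.imwrite("pics/w8.png",np.vstack([crop(c,0,0,560,250,1.4),cv2.resize(t["frame"][200:310,220:400,::-1],(784,240))])); print(s["tcp_pos"])
p=s["tcp_pos"]
E
```

```text
time_s: 15.65
tcp_pos: [0.4375, -0.4009, 0.1477]
ee_rot: [[0.132, -0.991, -0.001], [-0.991, -0.132, 0.0], [-0.0, 0.001, -1.0]]
wrist_force: [1.1, -0.5, -0.4]
gripper_width: 0.515
time_s: 15.82
tcp_pos: [0.4407, -0.3973, 0.1476]
ee_rot: [[0.138, -0.99, -0.0], [-0.99, -0.138, 0.0], [-0.0, 0.0, -1.0]]
wrist_force: [-0.0, 1.1, -1.7]
gripper_width: 0.516
[ 0.44066445 -0.39734014  0.14762987]
```

View pics/w8.png

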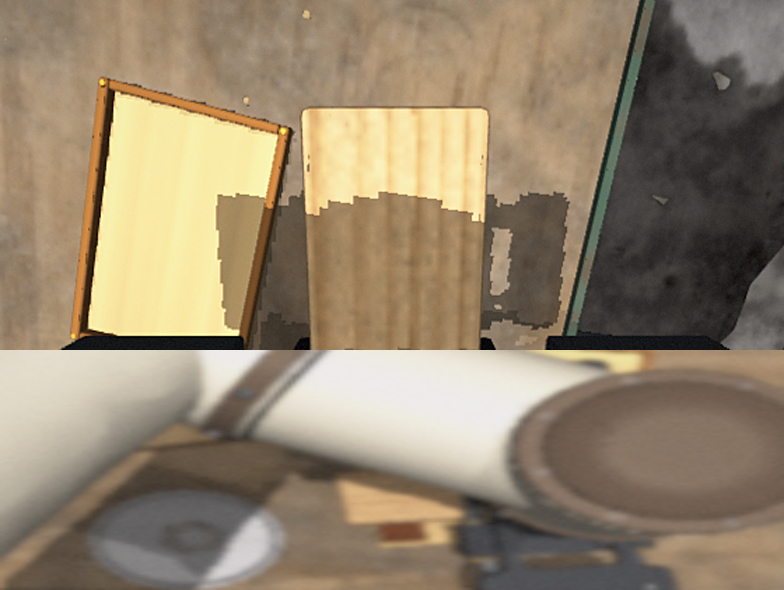

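The batten hides the rest, but the two earlier rest estimates agree within about 1 mm. I'll check the batten's far end and the large tray corners from this view.

```bash
python3 - <<'E'
from h import *
c=vision.capture("wrist"); f=lambda a:(np.array(a)+.5)/1.4-.5
e=back(c,f([(302,107),(489,107)]),.157)[:,:2]*1000; u=np.array([np.cos(np.radians(-82)),np.sin(np.radians(-82))])
print("batten end",e,np.linalg.norm(e[0]-e[1]),"centre",e.mean(0)-80*u)
t=back(c,f([(101,78),(291,128),(74,338)]),.013)[:,:2]*1000
print("tray",t,np.linalg.norm(t[0]-t[1]),np.degrees(np.arctan2(*(t[0]-t[1])[::-1])),np.degrees(np.arctan2(*(t[0]-t[2])[::-1])),"centre", t[:2].mean(0)+ 70*np.array([np.cos(np.radians(83.5)),np.sin(np.radians(83.5))]))
E
python3 -m jog '{"delta_pos":[[0,0,-30],[0,0,-22],[0,0,-12],[0,0,-5],[0,0,0],[0,0,0]],"rot":[[0,0,0],[0,0,0],[0,0,0],[0,0,0],[0,0,0],[0,0,0]],"grip":[30,30,30,30,30,30]}'
```

```text
batten end [[ 473.41568814 -472.20601195]
 [ 430.39829893 -478.28331738]] 43.44455564709696 centre [ 440.77314546 -396.02321917]
tray [[ 597.73925397 -481.49570945]
 [ 503.8449413  -471.24805278]
 [ 612.42085506 -344.14283792]] 94.45187356051396 -6.228627596112929 -96.10116043087247 centre [ 558.7163226  -406.82185122]
time_s: 16.47
tcp_pos: [0.4419, -0.3972, 0.0791]
ee_rot: [[0.14, -0.99, 0.001], [-0.99, -0.14, -0.001], [0.001, -0.001, -1.0]]
wrist_force: [0.5, -0.2, -1.2]
gripper_width: 0.515
```

```bash
python3 -m jog '{"delta_pos":[[0,0,-1.5],[0,0,-1.5],[0,0,0],[0,0,0]],"rot":[[0,0,0],[0,0,0],[0,0,0],[0,0,0]],"grip":[30,30,30,30]}'
```

```text
time_s: 16.8
tcp_pos: [0.4411, -0.3975, 0.076]
ee_rot: [[0.139, -0.99, 0.001], [-0.99, -0.139, -0.0], [0.001, -0.001, -1.0]]
wrist_force: [0.2, 0.0, -1.5]
gripper_width: 0.512
```

```bash
python3 -m jog '{"delta_pos":[[0,0,0],[0,0,0],[0,0,0],[0,0,0],[0,0,0],[0,0,15],[0,0,35],[0,0,40],[0,0,40],[0,0,30]],"rot":[[0,0,0],[0,0,0],[0,0,0],[0,0,0],[0,0,0],[0,0,0],[0,0,0],[0,0,0],[0,0,0],[0,0,0]],"grip":[100,100,100,100,100,100,100,100,100,100]}'
python3 -m jog '{"delta_pos":[[20,33,0],[20,33,0],[20,33,0],[20,33,0],[20,33,0],[10,0,0],[0,0,0],[0,0,0],[0,0,0],[0,0,0]],"rot":[[0,0,-7],[0,0,-7],[0,0,-7],[0,0,-7],[0,0,-7],[0,0,-7],[0,0,-7],[0,0,-7],[0,0,-7],[0,0,-7]],"grip":[100,100,100,100,100,100,100,100,100,100]}'
python3 -m jog '{"delta_pos":[[0,0,0],[0,0,0],[0,0,0]],"rot":[[0,0,-7],[0,0,-6],[0,0,0]],"grip":[100,100,100]}'
python3 - <<'E'
from h import *
s=r.sense(); c=vision.capture("wrist");t=vision.capture("scene"); cv2.imwrite("pics/w9.png",np.vstack([crop(c,0,0,560,260,1.4),cv2.resize(t["frame"][150:370,100:450,::-1],(784,236))])); print(s["tcp_pos"])
print(c["xyz"],s["joints"].round(0))
T=vision.capture("top")
for z in (.02,.06,.1,.12): print(z,(back(T,[(195,215),(195,250),(217,216),(228,243),(220,280)],z)[:,:2]*1000).round(0).tolist())
E
```

```text
time_s: 17.63
tcp_pos: [0.4415, -0.398, 0.2394]
ee_rot: [[0.139, -0.99, 0.003], [-0.99, -0.139, -0.003], [0.003, -0.003, -1.0]]
wrist_force: [0.2, -0.3, 0.1]
gripper_width: 0.992
time_s: 18.47
tcp_pos: [0.5485, -0.2366, 0.2354]
ee_rot: [[-0.878, -0.479, -0.0], [-0.479, 0.878, 0.0], [0.0, 0.0, -1.0]]
wrist_force: [0.3, 0.2, -0.4]
gripper_width: 1.0
time_s: 18.72
tcp_pos: [0.5483, -0.2368, 0.2355]
ee_rot: [[-0.962, -0.273, -0.0], [-0.273, 0.962, 0.0], [0.0, 0.0, -1.0]]
wrist_force: [0.2, 0.3, -0.7]
gripper_width: 1.0
[ 0.54832507 -0.23679524  0.23546926]
[ 0.48241986 -0.25500541  0.37267139] [ -8.  20.  -5.  -0. -65. -66.]
0.02 [[551.0, -81.0], [471.0, -87.0], [550.0, -132.0], [489.0, -161.0], [406.0, -147.0]]
0.06 [[544.0, -92.0], [468.0, -97.0], [543.0, -140.0], [484.0, -167.0], [405.0, -154.0]]
0.1 [[537.0, -102.0], [464.0, -106.0], [536.0, -148.0], [480.0, -174.0], [405.0, -161.0]]
0.12 [[534.0, -107.0], [463.0, -111.0], [533.0, -152.0], [478.0, -177.0], [404.0, -165.0]]
```

View pics/w9.png

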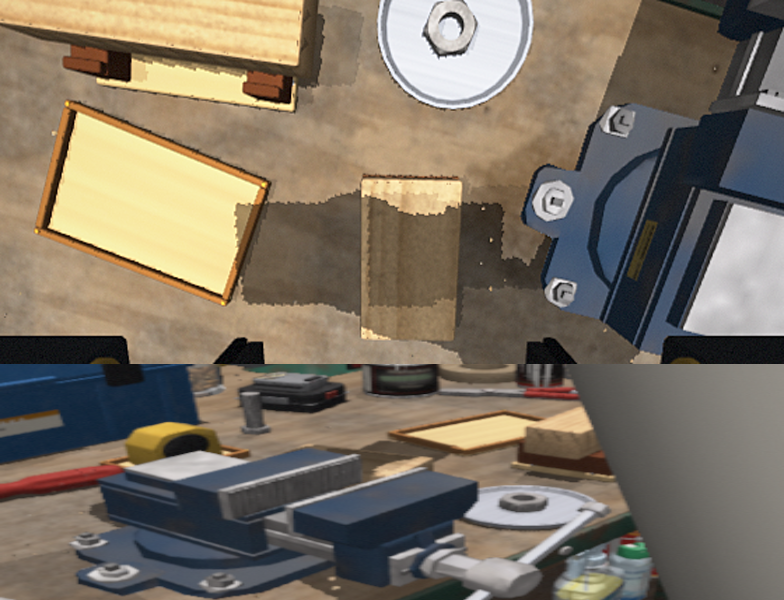

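The wrist view shows the block alone at (361–463,178–341), the nut in the dish and the batten on its rest. The vise base is at right, with the tall body from px ≈ 600–700 onwards.

Run:
```python
from h import *
c=vision.capture("wrist"); f=lambda a:(np.array(a)+.5)/1.4-.5
ang=lambda d:np.degrees(np.arctan2(d[1],d[0])).round(1)
k=back(c,f([(361,179),(463,181),(457,341),(360,339)]),.032)[:,:2]*1000
print("block",k.mean(0),np.linalg.norm(np.roll(k,-1,0)-k,axis=1),[ang(x) for x in np.roll(k,-1,0)-k])
for z in (.03,.08,.1,.12): print("vise",z,(back(c,f([(697,125),(605,325),(705,185),(655,345)]),z)[:,:2]*1000).round(0).tolist())
print("bolts",back(c,f([(535,190),(525,215),(545,290)]),.04)*1000)
# body outline at z=.08 (body bottom) projected, for tcp at block centre
for sh in (0,25):
    p=k.mean(0)/1000+np.array([np.cos(np.radians(15)),np.sin(np.radians(15))])*sh/1000
    print(sh,(box(p[0],p[1],15,.075,.19,.08,.08)[0]*1000).round(0).tolist(), (proj(c,box(p[0],p[1],15,.075,.19,.08,.08)[0])*1.4).round(0).tolist())
```

```text
block [ 544.55311352 -226.93522615] [ 65.34313752 108.45909632  67.19842409 108.28745236] [np.float64(104.9), np.float64(15.7), np.float64(-75.2), np.float64(-165.3)]
vise 0.03 [[411.0, -79.0], [549.0, -85.0], [443.0, -58.0], [553.0, -46.0]]
vise 0.08 [[421.0, -105.0], [540.0, -110.0], [449.0, -87.0], [543.0, -77.0]]
vise 0.1 [[425.0, -115.0], [536.0, -120.0], [451.0, -99.0], [539.0, -89.0]]
vise 0.12 [[429.0, -125.0], [532.0, -130.0], [453.0, -110.0], [535.0, -101.0]]
bolts [[ 476.58808178 -165.51011977   40.        ]
 [ 493.06189784 -166.2916328    40.        ]
 [ 535.82376474 -137.07306351   40.        ]]
0 [[533.0, -328.0, 80.0], [605.0, -309.0, 80.0], [556.0, -125.0, 80.0], [484.0, -145.0, 80.0]] [[244.0, 211.0], [251.0, 338.0], [570.0, 343.0], [584.0, 217.0]]
25 [[557.0, -322.0, 80.0], [630.0, -303.0, 80.0], [580.0, -119.0, 80.0], [508.0, -138.0, 80.0]] [[246.0, 255.0], [253.0, 377.0], [566.0, 382.0], [579.0, 261.0]]
```

The gripper body clears the tall vise wall by about 15 mm. I'll grip the block with the tips 11–12 mm above the bench so they also clear the tray walls.

```bash
python3 -m jog '{"delta_pos":[[-3.7,9.8,-10],[0,0,-40],[0,0,-40],[0,0,-40],[0,0,-35],[0,0,-20],[0,0,-10],[0,0,-3],[0,0,0],[0,0,0]],"rot":[[0,0,-0.8],[0,0,0],[0,0,0],[0,0,0],[0,0,0],[0,0,0],[0,0,0],[0,0,0],[0,0,0],[0,0,0]],"grip":[100,100,100,100,100,100,100,100,100,100]}'
python3 -m jog '{"delta_pos":[[0,0,0],[0,0,0],[0,0,0],[0,0,0],[0,0,0],[0,0,0],[0,0,0]],"rot":[[0,0,0],[0,0,0],[0,0,0],[0,0,0],[0,0,0],[0,0,0],[0,0,0]],"grip":[80,60,60,60,60,60,60]}'
```

```text
time_s: 19.75
tcp_pos: [0.5461, -0.2273, 0.0391]
ee_rot: [[-0.965, -0.262, 0.003], [-0.262, 0.965, -0.001], [-0.003, -0.002, -1.0]]
wrist_force: [-0.1, 0.1, 0.7]
gripper_width: 1.003
time_s: 20.33
tcp_pos: [0.5451, -0.2271, 0.0383]
ee_rot: [[-0.965, -0.261, 0.001], [-0.261, 0.965, -0.0], [-0.001, -0.001, -1.0]]
wrist_force: [-1.7, 0.4, 5.8]
gripper_width: 0.765
```

```bash
python3 -m jog '{"delta_pos":[[0,0,10],[0,0,35],[0,0,40],[0,-25,20],[0,-35,0],[3,-35,0],[3,-30,0],[3,-25,0],[4,-20,0],[4,-10,0]],"rot":[[0,0,0],[0,0,0],[0,0,0],[0,0,6],[0,0,7],[0,0,7],[0,0,7],[0,0,7],[0,0,7],[0,0,7]],"grip":[60,60,60,60,60,60,60,60,60,60]}'
python3 -m jog '{"delta_pos":[[0,0,0],[0,0,0],[0,0,0],[0,0,0],[0,0,0]],"rot":[[0,0,7],[0,0,7],[0,0,6.8],[0,0,0],[0,0,0]],"grip":[60,60,60,60,60]}'
python3 - <<'E'
from h import *
s=r.sense(); c=vision.capture("wrist"); cv2.imwrite("pics/w10.png",crop(c,0,0,560,300,1.4)); print(s["tcp_pos"])
E
```

```text
time_s: 21.17
tcp_pos: [0.5609, -0.4094, 0.1417]
ee_rot: [[-0.449, -0.893, -0.001], [-0.893, 0.449, 0.001], [0.0, 0.001, -1.0]]
wrist_force: [0.9, 0.3, -1.3]
gripper_width: 0.767
time_s: 21.58
tcp_pos: [0.5613, -0.4068, 0.142]
ee_rot: [[-0.109, -0.994, -0.001], [-0.994, 0.109, 0.001], [-0.001, 0.001, -1.0]]
wrist_force: [0.1, -0.6, -1.5]
gripper_width: 0.768
[ 0.56132212 -0.40683528  0.14204371]
```

View pics/w10.png

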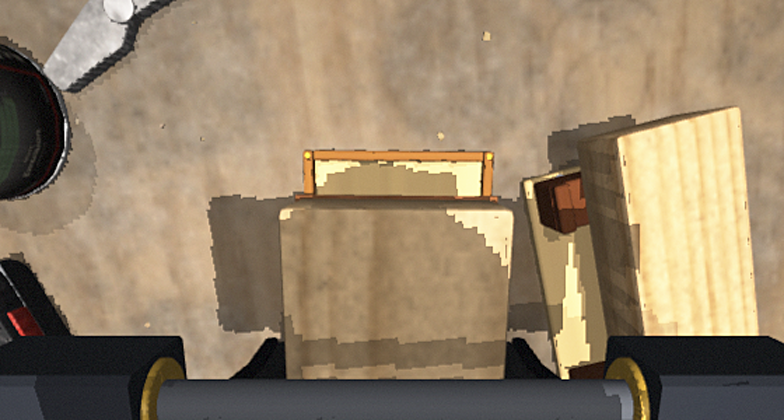

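The block is square above the tray, with the far rim at (303,151)–(495,151). The batten lies on its rest at right. I'll check the offsets numerically.

Run:
```python
from h import *
c=vision.capture("wrist"); f=lambda a:(np.array(a)+.5)/1.4-.5
ang=lambda d:np.degrees(np.arctan2(d[1],d[0])).round(1)
u=np.array([np.cos(np.radians(83.8)),np.sin(np.radians(83.8))])
t=back(c,f([(303,151),(495,151)]),.013)[:,:2]*1000; b=back(c,f([(281,208),(513,208)]),.1357)[:,:2]*1000
print("tray ctr",t.mean(0)+70*u,np.linalg.norm(t[0]-t[1]),ang(t[0]-t[1])); print("block ctr",b.mean(0)+56*u,np.linalg.norm(b[0]-b[1]),ang(b[0]-b[1]))
e=back(c,f([(618,134),(741,108)]),.085)[:,:2]*1000; print("batten end",e,e.mean(0),np.linalg.norm(e[0]-e[1]),ang(e[0]-e[1]),e.mean(0)-80*np.array([.139,-.99]))
```

```text
tray ctr [ 558.54325423 -408.01539565] 94.82803310344289 -6.3
block ctr [ 560.38540888 -405.42872642] 63.4714813765171 -6.3
batten end [[ 473.21627049 -473.94453712]
 [ 429.98471849 -478.0441144 ]] [ 451.60049449 -475.99432576] 43.425495071916494 5.4 [ 440.48049449 -396.79432576]
```

```bash
python3 -m jog '{"delta_pos":[[0,-2,-15],[0,0,-35],[0,0,-27],[0,0,-13],[0,0,-5],[0,0,-2],[0,0,0],[0,0,0],[0,0,0]],"rot":[[0,0,0],[0,0,0],[0,0,0],[0,0,0],[0,0,0],[0,0,0],[0,0,0],[0,0,0],[0,0,0]],"grip":[60,60,60,60,60,60,60,60,60]}'
```

```text
time_s: 22.43
tcp_pos: [0.5628, -0.4096, 0.0476]
ee_rot: [[-0.106, -0.994, 0.003], [-0.994, 0.106, -0.002], [0.001, -0.003, -1.0]]
wrist_force: [-0.7, 0.4, -0.9]
gripper_width: 0.771
```

```bash
python3 -m jog '{"delta_pos":[[0,0,-1.5],[0,0,-1],[0,0,0],[0,0,0]],"rot":[[0,0,0],[0,0,0],[0,0,0],[0,0,0]],"grip":[60,60,60,60]}'
```

```text
time_s: 22.77
tcp_pos: [0.5619, -0.4091, 0.0434]
ee_rot: [[-0.106, -0.994, 0.001], [-0.994, 0.106, -0.0], [0.0, -0.001, -1.0]]
wrist_force: [-0.5, -0.1, 0.3]
gripper_width: 0.767
```

Seated: the z reading matches and the weight is off the wrist. I'll release, lift, retreat and check.

```bash
python3 -m jog '{"delta_pos":[[0,0,0],[0,0,0],[0,0,0],[0,0,0],[0,0,0],[0,0,10],[0,0,30],[0,0,40],[0,0,40],[0,0,40]],"rot":[[0,0,0],[0,0,0],[0,0,0],[0,0,0],[0,0,0],[0,0,0],[0,0,0],[0,0,0],[0,0,0],[0,0,0]],"grip":[100,100,100,100,100,100,100,100,100,100]}'
python3 -m jog '{"delta_pos":[[-15,38,10],[-15,38,10],[-15,38,10],[-15,38,10],[-15,38,10],[-15,38,10],[-15,38,10],[-15,38,0],[-15,38,0],[-15,38,0]],"rot":[[0,0,0],[0,0,0],[0,0,0],[0,0,0],[0,0,0],[0,0,0],[0,0,0],[0,0,0],[0,0,0],[0,0,0]],"grip":[100,100,100,100,100,100,100,100,100,100]}'
python3 -m jog '{"delta_pos":[[-10,38,0],[-10,38,0],[-10,38,0],[-10,38,0],[-10,38,0],[-10,38,0],[-10,38,0],[0,0,0],[0,0,0]],"rot":[[0,0,0],[0,0,0],[0,0,0],[0,0,0],[0,0,0],[0,0,0],[0,0,0],[0,0,0],[0,0,0]],"grip":[100,100,100,100,100,100,100,100,100]}'
python3 - <<'E'
from h import *
T=vision.capture("top");S=vision.capture("scene")
cv2.imwrite("pics/f1.png",crop(T,200,145,380,315,3.5)); cv2.imwrite("pics/f2.png",crop(S,140,130,420,320,2.8)); print(r.sense()["wrist_force"])
E
```

```text
time_s: 23.6
tcp_pos: [0.5614, -0.409, 0.2056]
ee_rot: [[-0.106, -0.994, 0.0], [-0.994, 0.106, -0.0], [0.0, -0.0, -1.0]]
wrist_force: [0.4, -0.5, 0.1]
gripper_width: 1.001
time_s: 24.43
tcp_pos: [0.4116, -0.0302, 0.2735]
ee_rot: [[-0.106, -0.994, 0.002], [-0.994, 0.106, 0.001], [-0.001, -0.002, -1.0]]
wrist_force: [0.6, 1.0, 0.1]
gripper_width: 1.001
time_s: 25.18
tcp_pos: [0.3421, 0.2361, 0.273]
ee_rot: [[-0.102, -0.995, 0.001], [-0.995, 0.102, 0.001], [-0.001, -0.0, -1.0]]
wrist_force: [0.7, -0.3, -0.1]
gripper_width: 1.005
[-0.01085911  0.11309475 -0.36137587]
```

View pics/f1.png

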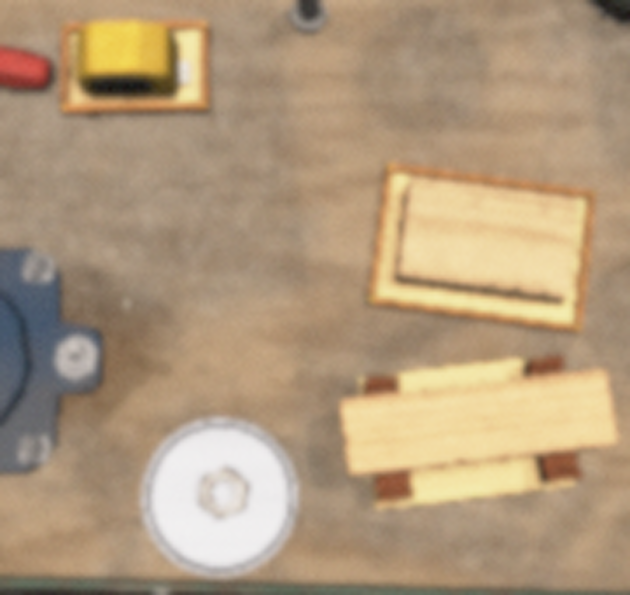

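View pics/f2.png

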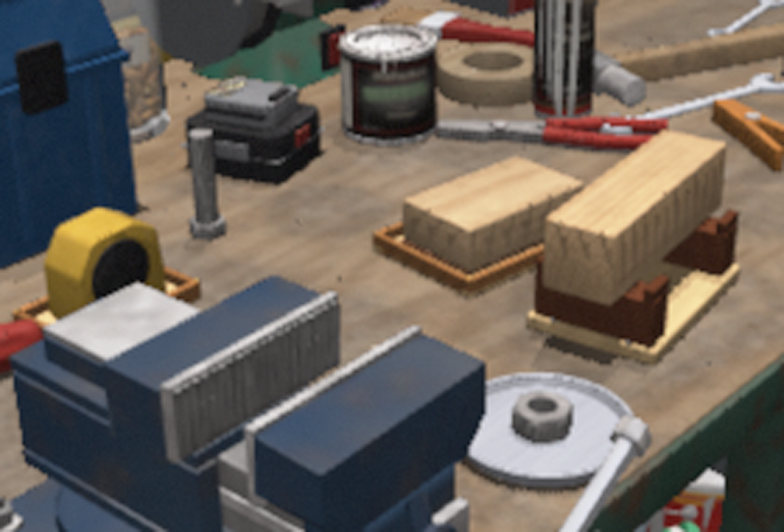

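All four items are in place. I'll check the block and batten centring numerically.

Run:
```python
from h import *
c=vision.capture("top"); f=lambda a:(np.array(a)+.5)/3.5-.5+[200,145]
def rect(n,a,z):
    p=back(c,f(a),z)[:,:2]; e=np.roll(p,-1,0)-p
    d=e[0]-e[2]; print(n,"ctr",(p.mean(0)*1000).round(1),(np.linalg.norm(e,axis=1)*1000).round(1),"ang",np.degrees(np.arctan2(d[1],d[0])).round(1))
rect("block",[(410,178),(593,197),(581,302),(398,274)],.037)
rect("block-base lower edge",[(396,280),(562,300),(562,300),(396,280)],.005)
rect("large",[(388,165),(594,192),(580,328),(371,302)],.013)
rect("batten",[(340,402),(608,370),(619,441),(349,475)],.085)
rect("rest",[(366,378),(560,356),(578,478),(378,502)],.046)
img=crop(c,200,145,380,315,3.5)
g=cv2.cvtColor(img,cv2.COLOR_BGR2GRAY)
draw(img,c,box(.5605,-.409,-6.2,.067,.112,.005,.037),np.array([200,145]),3.5)
draw(img,c,box(.4405,-.397,8,.045,.160,.04,.085),np.array([200,145]),3.5)
cv2.imwrite("pics/f3.png",img[140:520,320:])
```

```text
block ctr [ 561.4 -414.4] [118.1  68.8 117.2  63.4] ang -96.2
block-base lower edge ctr [ 531.9 -407.4] [109.8   0.  109.8   0. ] ang -95.7
large ctr [ 559.9 -409.3] [137.2  91.2 136.6  92.7] ang -96.2
batten ctr [ 441.1 -398.8] [160.4  42.1 160.2  43. ] ang -81.7
rest ctr [ 439.4 -397.9] [121.8  75.5 123.7  76.3] ang -82.0
```

Run:
```python
from station import finish_job
print(finish_job())
```

```text
the job is handed in; nothing more can be done
None
```

I moved all four pieces to their places in the order asked and handed the job in at about 25 s, well under the 106 s limit. `finish_job()` gives no verdict.

- **Tape measure:** standing upright in the small tray. I leaned the tool 4° while lowering it, so the gripper body stayed clear of the toolbox latch.
- **Hex nut:** lying flat in the round dish.
- **Batten:** on both cradles between the cheeks. Measured in the last top view, it is within about 2 mm and 0.3° of the rest's centre.
- **Sanding block:** same side up in the large tray, at the tray's angle and about 1.5 mm off centre across it.

Some checks were weaker or disagreed:

- **Block along the tray:** the top-view corners put it 5 mm off centre, with an implausible length of 117–118 mm because its end is hard to tell from the tray floor. The bottom edge in the same picture and the arm's position when it let go put it within about 2 mm. Even at 5 mm it would be inside the tray.
- **Tape and nut:** I confirmed these by eye only, in the final top and scene views.
- **Overlay check:** I could not view the last check picture, because the 16-picture limit was reached.

The wrist force readings never went above about 6 N.

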